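# Nest the pastry cutters back into their trays

### The job

Put the pastry cutters away, nested: in the round tray the small round cutter first, then the medium one over it, then the large one over both; in the square tray the small square cutter, then the large one over it. All must end standing upright, flat on the tray floors with the smaller ones inside the larger. Set each one down rather than letting it drop, and do not push or knock over the bottle, the jar or the white cup.

Things in the scene. Friction and masses are not known exactly. Their poses are not given: they have to be found in the camera images.
- round_small: Small round pastry cutter, loose: upright steel band, outer diameter 44 mm, 24 mm high, wall 2.5 mm, open below. Black grip bar across the middle, 16 mm wide, 12 mm tall, 39 mm long, on a steel strap at each end; bar top 42 mm above the cutting edge, open gap beneath. About 60 g. Origin: centre of the bottom. z up, x along the bar. Pinch the bar across its width (y) from above.
- round_medium: Medium round pastry cutter, loose: upright steel band, outer diameter 68 mm, 30 mm high, wall 2.5 mm, open below. Black grip bar across the middle, 16 mm wide, 12 mm tall, 63 mm long, on a steel strap at each end; bar top 62 mm above the cutting edge, open gap beneath. About 100 g. Origin: centre of the bottom. z up, x along the bar. Pinch the bar across its width (y) from above.
- round_large: Large round pastry cutter, loose: upright steel band, outer diameter 92 mm, 36 mm high, wall 2.5 mm, open below. Black grip bar across the middle, 16 mm wide, 12 mm tall, 87 mm long, on a steel strap at each end; bar top 82 mm above the cutting edge, open gap beneath. About 150 g. Origin: centre of the bottom. z up, x along the bar. Pinch the bar across its width (y) from above.
- square_small: Small square pastry cutter, loose: upright steel band, outer side 50 mm, 24 mm high, wall 2.5 mm, open below. Black grip bar across the middle, 16 mm wide, 12 mm tall, 45 mm long, on a steel strap at each end; bar top 42 mm above the cutting edge, open gap beneath. About 80 g. Origin: centre of the bottom. z up, x along the bar, square to two sides. Pinch the bar across its width (y) from above.
- square_large: Large square pastry cutter, loose: upright steel band, outer side 72 mm, 30 mm high, wall 2.5 mm, open below. Black grip bar across the middle, 16 mm wide, 12 mm tall, 67 mm long, on a steel strap at each end; bar top 62 mm above the cutting edge, open gap beneath. About 130 g. Origin: centre of the bottom. z up, x along the bar, square to two sides. Pinch the bar across its width (y) from above.
- round_tray: Round white plastic storage tray, fixed to the table: 120 mm outside, 112 mm inside, floor 3 mm thick, rim 9 mm above the table. Origin: centre of its underside, at table height. Home of the three round cutters.
- square_tray: Square white plastic storage tray, fixed to the table: 100 mm outside, 92 mm inside, floor 3 mm thick, rim 9 mm above the table. Origin: centre of its underside, at table height; x and y along its sides. Home of the two square cutters.
- bottle: Bystander: loose white bottle with a black cap, diameter 52 mm, 135 mm tall, origin at the centre of its underside. To be left alone.
- jar: Bystander: loose amber glass jar with a steel lid, diameter 60 mm, 85 mm tall, origin at the centre of its underside. To be left alone.
- ramekin: Bystander: loose small white ceramic cup without handle, rim diameter 60 mm, 40 mm tall, origin at the centre of its underside. To be left alone.

How it is judged (in metres and radians):
At the end, for the whole second after the job is handed in: Every cutter is upright (0.06 rad), its edge on its own tray's floor (at most 6.5 mm above the tray's underside) and at rest; nested: centres of neighbouring sizes in a set within 14 mm of each other, the largest of each set within 14 mm of its tray's centre (z of round_small in the frame of round_tray between 0.001 and 0.0065 m and angle between each of round_small, round_medium, round_large, square_small, square_large's own z axis and vertical below 0.06 rad and linear speed of each of round_small, round_medium, round_large, square_small, square_large below 0.02 m/s and angular speed of each of round_small, round_medium, round_large, square_small, square_large below 0.2 rad/s and z of round_medium in the frame of round_tray between 0.001 and 0.0065 m and z of round_large in the frame of round_tray between 0.001 and 0.0065 m and z of square_small in the frame of square_tray between 0.001 and 0.0065 m and z of square_large in the frame of square_tray between 0.001 and 0.0065 m and horizontal distance between round_small and round_medium below 0.014 m and horizontal distance between round_medium and round_large below 0.014 m and horizontal distance between square_small and square_large below 0.014 m and horizontal distance between round_large and round_tray below 0.014 m and horizontal distance between square_large and square_tray below 0.014 m); the robot touches nothing.
It fails at once if a cutter is dropped or thrown: it moves faster than 0.7 m/s with no finger on it (a fall of about 25 mm) ((linear speed of round_small above 0.7 m/s and contact force between round_small and the fingers below 0.05 N) or (linear speed of round_medium above 0.7 m/s and contact force between round_medium and the fingers below 0.05 N) or (linear speed of round_large above 0.7 m/s and contact force between round_large and the fingers below 0.05 N) or (linear speed of square_small above 0.7 m/s and contact force between square_small and the fingers below 0.05 N) or (linear speed of square_large above 0.7 m/s and contact force between square_large and the fingers below 0.05 N)).
It fails at once if the bottle is pushed more than 30 mm or knocked over (distance of bottle from where it was at the start of the episode above 0.03 m or angle between bottle's own z axis and vertical above 0.5 rad).
It fails at once if the jar is pushed more than 30 mm or knocked over (distance of jar from where it was at the start of the episode above 0.03 m or angle between jar's own z axis and vertical above 0.5 rad).
It fails at once if the white cup is pushed more than 30 mm or knocked over (distance of ramekin from where it was at the start of the episode above 0.03 m or angle between ramekin's own z axis and vertical above 0.5 rad).
It also fails if it takes over 144 s, if anything falls off the work surface, if the arm or the gripper's body presses on something with over 40 N, if the wrist force passes 120 N, or if a joint passes its speed limit or range.

### The arm

A 6-joint arm with a two-finger parallel gripper is mounted at the origin on the work surface. World frame = base frame: x ahead of the robot, y to its left, z up, the work surface at z = 0. Lengths are in mm, angles in rad, forces in N, time in s.
With the tool pointing down it reaches from about 350 to 775 mm from the base axis. Payload 7.3 kg.
Tool frame: the origin (TCP) lies at the very end of the fingers, on their centre line; the grasp point (between the pads) lies bot.grip_point_offset behind it (bot.grip_point_offset is the distance from the TCP to the grasp point, in mm); z points along the fingers, y is the line along which they close (so a half turn about z gives the same grasp; the last joint's range is limited). The gripper opens to 92 mm and grips with 3 to 60 N. Pads are 19 mm wide; open, the fingers measure 130 mm over their backs; the gripper's body (75 mm by 190 mm) begins 47 mm behind the grasp point.
Start: joints at [1.164, 0.342, 1.524, -0, 1.275, -0.146], TCP at [135.357, 507.27, 226.741] pointing down, gripper open.
Joint ranges: [-2.53, 2.53], [-0.77, 2.02], [0.04, 2.7], [-1, 4.14], [0.28, 2.66], [-3.11, 3.11]. Speed limits (rad/s): [2.57, 2.57, 3.14, 3.14, 3.14, 3.14].

### API

Orientations are given as [roll, pitch, yaw] about the fixed x, y, z axes, in that order (R = Rz(yaw) Ry(pitch) Rx(roll)).
In Python, from plant import bot gives the robot as it stands. The module is installed in compiled form; this text tells all that it offers.
- The arm moves only by the tool carry_out, never from a script. Its argument "plan" is a list of rows, each an object of numbers: "tx", "ty", "tz": the shift along the world's x, y, z in mm; "rx", "ry", "rz": the turn, a rotation vector about the world's x, y, z in rad. A call has 1 to 12 rows; each row shifts and turns the commanded pose from where the row before left it; what a row does not reach is not made up. A row lasts 1/10 s, in which the tool goes at most 50 mm and 8.59 degrees, less where a joint would pass 70% of its speed; a pose out of reach is approached as far as the arm can. A call with a gripper value outside its range is refused whole. "gripper" is the closure, from 0 (fully open) to 1 (shut), set as the call begins (left out, the last holds). The fingers move at their own pace and stop on an object; the grip force is fixed at half the most. Time passes only in rows, so rows that do not move let the fingers close. It gives the time, the measured TCP pose, the force, the opening and the grip force at its end, in the units of the state.
- bot.get_obs(): the state, without advancing time (a new reading comes with each control period).
- bot.capture(name): name is "scene" or "top"; returns the picture (480x640x3 uint8, red, green, blue); there is no depth.
- bot.camera_model(name): a dict with "camera_matrix" (3x3 intrinsics, pixels), "R" (3x3) and "t" (3): a world point X has camera coordinates R X + t. Camera axes: x right, y down, z forward; pixel columns grow to the right and rows downward; lengths in mm; the calibration is good to about 2 mm. A picture is of the moment at which its call begins. camera_model takes no time and is no camera call.
- bot.close_job(): hands the job in; it is judged then, once.
The state is a dict: "time": time; "joint_positions": joint angles; "dq": joint speeds; "tau": joint torques, N m; "tool_pos": TCP position; "tcp_rot": TCP orientation; "contact_force": force on the tool from outside, world axes, zero at the start; "moment": the same for the moment, N m; "grip_width": finger opening in mm; "finger_force": force on a finger pad.
Only numpy, scipy, OpenCV 4.12 (cv2) and the standard library are available. Lean on these libraries where they do the work, as an engineer would, in place of code of your own. Each camera call takes 0.05 s, during which the arm holds its last target. There are 200 camera calls.

## Working session

There is one attempt and no reset: what is moved stays moved. The work goes in short steps, Python scripts to look and compute and a tool call to move; the robot and the scene stay as the last step left them, time stands still between calls to the robot, and variables do not carry over. Pictures are saved under pics/ and viewed, at most 14 in all, crops included, and the job is handed in when it is done.

Besides the shell and the picture viewer there is one more tool, called after "Emit:" in YAML: its name, and indented under it one key for each argument. carry_out: Moves the arm, as the interface text tells. Its arguments: {"type":"object","properties":{"plan":{"type":"array"},"gripper":{"type":"number"}},"required":["plan"]}

```bash
mkdir -p pics; python3 - <<'E'
from plant import bot
import cv2,numpy as np
np.set_printoptions(precision=3,suppress=True)
for n in("scene","top"):
    cv2.imwrite(f"pics/{n}0.png",bot.capture(n)[:,:,::-1]); c=bot.camera_model(n); print(n,c["camera_matrix"],c["R"],c["t"],-c["R"].T@c["t"])
print(bot.get_obs(),bot.grip_point_offset)
E
```

```text
scene [[597.002   0.    312.238]
 [  0.    597.002 235.098]
 [  0.      0.      1.   ]] [[ 0.83   0.557  0.009]
 [ 0.38  -0.554 -0.741]
 [-0.408  0.619 -0.672]] [-483.169 -182.816 1373.209] [1030.574 -681.43   791.295]
top [[621.613   0.    322.171]
 [  0.    621.613 241.488]
 [  0.      0.      1.   ]] [[-0.018 -1.     0.007]
 [-0.985  0.017 -0.173]
 [ 0.173 -0.01  -0.985]] [  18.643  547.899 1326.217] [ 310.821   23.249 1400.8  ]
{'time': 0.1, 'joint_positions': array([ 1.164,  0.343,  1.525, -0.   ,  1.275, -0.146]), 'dq': array([ 0.   , -0.002, -0.003, -0.001, -0.002, -0.002]), 'tau': array([  0.   , -43.201, -24.469,   0.072,   0.053,  -0.   ]), 'tool_pos': array([135.213, 506.921, 226.134]), 'tcp_rot': array([-3.14 , -0.   ,  2.881]), 'contact_force': array([-0.819,  0.316,  0.02 ]), 'moment': array([ 0.017,  0.037, -0.066]), 'finger_force': 0.0, 'grip_width': 92.03489506650807} 18.8
```

View pics/scene0.png

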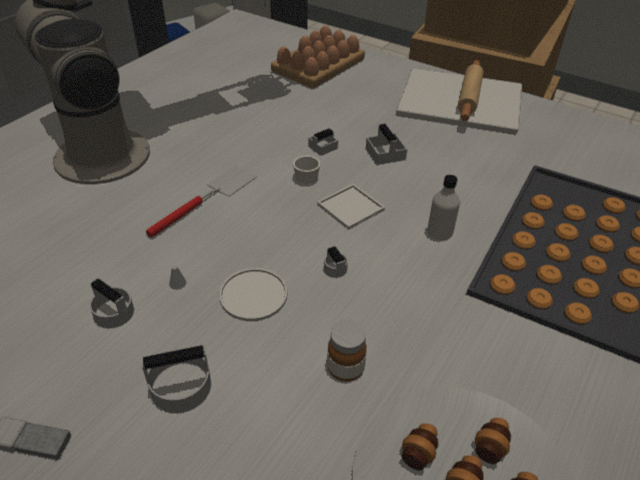

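View pics/top0.png

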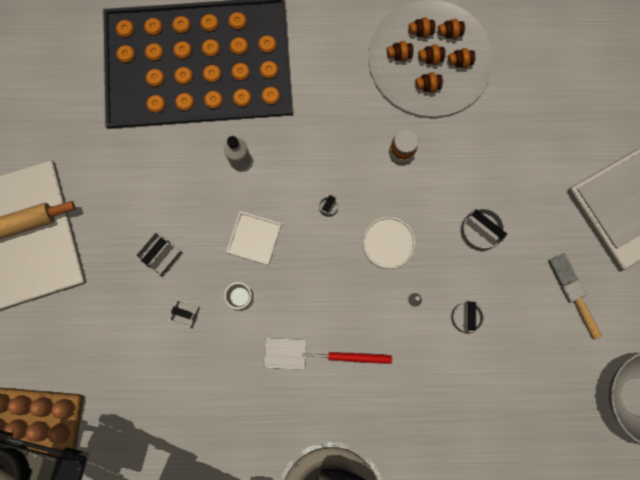

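The top view shows the bars of round_small (328,203), round_large (488,224), round_medium (470,316), square_large (158,248) and square_small (183,312). The trays are at (388,243) and (254,238). The cup is at (238,296), the bottle at (236,150) and the jar at (403,146). The scene view shows the same layout, plus a loose nozzle at (177,277). I'll fit the bar and tray silhouettes in both views together.

```bash
cat > fit.py <<'E'
import cv2,numpy as np
from plant import bot
from scipy.optimize import minimize
S=4
CAM={n:bot.camera_model(n) for n in("scene","top")}
def proj(n,P):
    c=CAM[n]; q=(c["R"]@np.atleast_2d(P).T).T+c["t"]; q=q@c["camera_matrix"].T; return q[:,:2]/q[:,2:]
def back(n,uv,z):
    c=CAM[n]; d=c["R"].T@np.linalg.inv(c["camera_matrix"])@[*uv,1]; o=-c["R"].T@c["t"]; return o+d*(z-o[2])/d[2]
def bar(p,L,W=16,H=12):   # p=x,y,ztop,yaw
    x=np.array([[a*L/2,b*W/2] for a in(-1,1) for b in(-1,1)]); c,s=np.cos(p[3]),np.sin(p[3])
    xy=x@[[c,s],[-s,c]]+p[:2]
    return np.vstack([np.c_[xy,[p[2]]*4],np.c_[xy,[p[2]-H]*4]])
def disc(p,D,H):
    t=np.linspace(0,2*np.pi,60); xy=np.c_[np.cos(t),np.sin(t)]*D/2+p[:2]
    return np.vstack([np.c_[xy,[p[2]]*60],np.c_[xy,[p[2]-H]*60]])
def crop(img,uv,r=45):
    u,v=[int(round(a)) for a in uv]; u0,v0=max(u-r,0),max(v-r,0)
    c=img[v0:v+r,u0:u+r]; return cv2.resize(c,None,fx=S,fy=S,interpolation=cv2.INTER_CUBIC),(u0,v0)
def hull(n,P,o):
    q=(proj(n,P)-o+.5)*S-.5; return cv2.convexHull(np.round(q*16).astype(np.int32).reshape(-1,1,2))
def fit(imgs,shape,p0,mask,r=45):
    C={}
    for n,im in imgs.items():
        c,o=crop(im,proj(n,p0[:3])[0],r); m=mask(c,n).astype(np.uint8)
        k,l,st,ce=cv2.connectedComponentsWithStats(m); h=hull(n,shape(p0),o)
        z=np.zeros(m.shape,np.uint8); cv2.fillConvexPoly(z,h,1,shift=4)
        i=max(range(1,k),key=lambda i:((l==i)&(z>0)).sum()); C[n]=(c,o,(l==i).astype(np.float32))
    def cost(p):
        e=0
        for n,(c,o,m) in C.items():
            z=np.zeros(m.shape,np.uint8); cv2.fillConvexPoly(z,hull(n,shape(p),o),255,cv2.LINE_AA,4)
            z=z/255; e+=1-np.minimum(z,m).sum()/np.maximum(z,m).sum()
        return e
    p0=np.array(p0,float); best=None
    for _ in range(3):
        sim=np.vstack([p0]+[p0+d for d in np.diag([6,6,6,.2][:len(p0)])])
        b=minimize(cost,p0,method="Nelder-Mead",options=dict(initial_simplex=sim,xatol=.02,fatol=1e-5,maxiter=600)); p0=b.x
    vis=[]
    for n,(c,o,m) in C.items():
        v=c.copy(); v[...,2]=np.maximum(v[...,2],m.astype(np.uint8)*90)
        cv2.polylines(v,[hull(n,shape(p0),o)],True,(0,255,0),1,cv2.LINE_AA,4); vis.append(cv2.resize(v,(150,150)))
    return p0,b.fun,np.vstack(vis)
dark=lambda c,n:c.max(2)<55
white=lambda c,n:c.min(2)>150
E
cat > m1.py <<'E'
from fit import *
np.set_printoptions(precision=3,suppress=True)
im={n:cv2.imread(f"pics/{n}0.png") for n in("scene","top")}
V=[]
for nm,L,z,uv,yaws in [("rs",39,45,(328,203),0),("rm",63,62,(470,316),0),("rl",87,82,(488,224),0),("ss",45,42,(183,312),0),("sl",67,62,(158,248),0)]:
    x=back("top",uv,z)
    R=[fit(im,lambda p:bar(p,L),[*x,y],dark,30) for y in np.arange(4)*np.pi/4]
    p,e,v=min(R,key=lambda r:r[1]); print(nm,p,round(e,3)); V.append(v)
print("px tray/table", [im["top"][v,u].tolist() for u,v in((388,243),(254,238),(300,280))],[im["scene"][v,u].tolist() for u,v in((253,295),(350,206),(290,240))])
for n,uv in(("bottle",(236,150)),("jar",(403,146)),("cup",(238,296)),("nozzle",(415,299))): print(n,back("top",uv,40))
cv2.imwrite("pics/f1.png",np.hstack(V))
E
python3 m1.py
```

```text
rs [635.8    -5.893  38.944  -0.463] 0.579
rm [ 378.122 -310.114   58.586   -0.032] 0.553
rl [ 576.906 -356.902   80.887    0.844] 0.529
ss [397.833 317.784  38.855   1.244] 0.685
sl [531.178 378.415  59.179   2.445] 0.513
px tray/table [[169, 190, 201], [173, 193, 205], [133, 147, 156]] [[137, 146, 155], [135, 147, 154], [116, 123, 127]]
bottle [764.501 201.384  40.   ]
jar [ 767.982 -179.975   40.   ]
cup [431.608 195.14   40.   ]
nozzle [ 418.198 -192.01    40.   ]
```

View pics/f1.png

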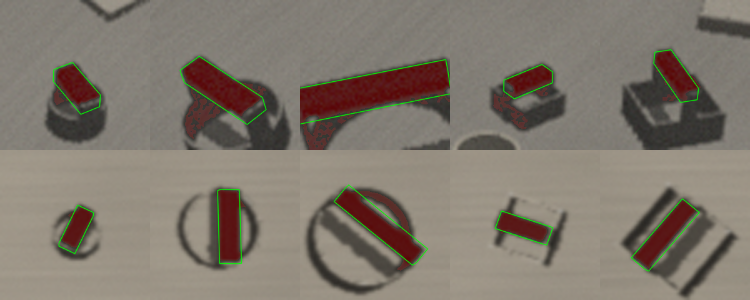

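The overlay shows all five bars found in both views. The masks leak slightly onto the bands, so I'll tighten the threshold with an opening, then fit the trays.

```bash
cat > m2.py <<'E'
from fit import *
np.set_printoptions(precision=3,suppress=True)
im={n:cv2.imread(f"pics/{n}0.png") for n in("scene","top")}
V=[]
for nm,L,x in [("rs",39,[635.8,-5.9,42,-.463]),("rm",63,[378,-310,62,-.03]),("rl",87,[577,-357,82,.844]),("ss",45,[398,318,42,1.244]),("sl",67,[531,378,62,2.445])]:
  for th in(40,48,60):
    mk=lambda c,n:cv2.morphologyEx((c.max(2)<th).astype(np.uint8),cv2.MORPH_OPEN,cv2.getStructuringElement(2,(15,15)))
    p,e,v=fit(im,lambda p:bar(p,L),x,mk,38); print(nm,th,p,round(e,3))
    if th==48:V.append(v)
for nm,sh,x0 in(("rt",lambda p:disc(p,120,9),[*back("top",(388,243),9)]),("st",lambda p:bar(p,100,100,9),[*back("top",(254,238),9),-.2])):
  for f in(.4,.5):
    def mk(c,n):
        g=cv2.GaussianBlur(c.min(2),(0,0),2); a,b=np.median(g[len(g)//2-20:len(g)//2+20,len(g)//2-20:len(g)//2+20]),np.median(g[:12])
        return cv2.morphologyEx((g>b+f*(a-b)).astype(np.uint8),cv2.MORPH_CLOSE,np.ones((9,9)))
    p,e,v=fit(im,sh,x0,mk,50); print(nm,f,p,round(e,3))
  V.append(v)
cv2.imwrite("pics/f2.png",cv2.resize(np.hstack(V),(800,230)))
E
python3 m2.py
```

```text
rs 40 [635.705  -4.278  38.94   -0.627] 0.758
rs 48 [636.102  -4.869  39.032  -0.561] 0.646
rs 60 [635.847  -6.111  38.833  -0.469] 0.566
rm 40 [ 376.3   -309.609   59.505   -0.117] 0.593
rm 48 [ 377.018 -309.574   59.548   -0.08 ] 0.483
rm 60 [ 377.894 -310.415   58.062   -0.046] 0.584
rl 40 [ 576.987 -354.131   79.445    0.853] 0.526
rl 48 [ 577.769 -354.949   80.426    0.846] 0.441
rl 60 [ 577.526 -356.126   80.717    0.845] 0.483
ss 40 [399.719 321.469  40.33    1.345] 0.754
ss 48 [399.272 319.318  40.183   1.312] 0.616
ss 60 [397.756 317.912  38.648   1.223] 0.783
sl 40 [530.687 379.639  61.376   2.394] 0.718
sl 48 [531.429 379.991  59.792   2.422] 0.614
sl 60 [534.719 380.516  51.359   2.523] 0.956
rt 0.4 [ 552.685 -143.237   -2.885] 0.377
rt 0.5 [ 549.293 -139.587   -8.154] 0.403
st 0.4 [569.853 166.641  -1.605  -0.308] 0.415
st 0.5 [569.359 167.977  -2.549  -0.305] 0.494
```

View pics/f2.png

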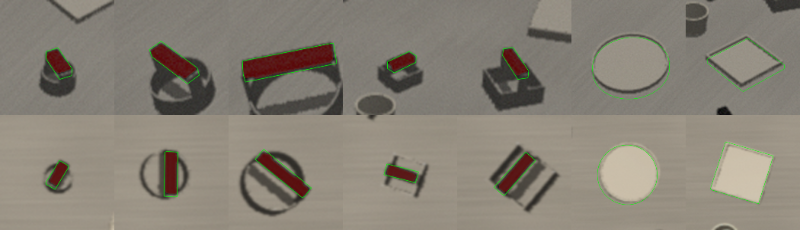

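The overlay agrees in both views, but the tray masks miss the shaded rim in the scene view. I'll start moving to the small square and refine the trays meanwhile.

Emit:
carry_out:
  plan:
    - {"tx": 22, "ty": -15.7, "tz": -8, "rz": -0.131}
    - {"tx": 22, "ty": -15.7, "tz": -8, "rz": -0.131}
    - {"tx": 22, "ty": -15.7, "tz": -8, "rz": -0.131}
    - {"tx": 22, "ty": -15.7, "tz": -8, "rz": -0.131}
    - {"tx": 22, "ty": -15.7, "tz": -8, "rz": -0.131}
    - {"tx": 22, "ty": -15.7, "tz": -8, "rz": -0.131}
    - {"tx": 22, "ty": -15.7, "tz": -8, "rz": -0.131}
    - {"tx": 22, "ty": -15.7, "tz": -8, "rz": -0.131}
    - {"tx": 22, "ty": -15.7, "tz": -8, "rz": -0.131}
    - {"tx": 22, "ty": -15.7, "tz": -8, "rz": -0.131}
    - {"tx": 22, "ty": -15.7, "tz": -8, "rz": -0.131}
    - {"tx": 22, "ty": -15.7, "tz": -8, "rz": -0.131}
  gripper: 0.5

```text
invalid input at $.plan[0]: expected keys tx, ty, tz, rx, ry, rz
```

```bash
cat > m3.py <<'E'
from fit import *
np.set_printoptions(precision=3,suppress=True)
im={n:cv2.imread(f"pics/{n}0.png") for n in("scene","top")}
# tray inner floor (z=3..9): plateau mask centroid + minAreaRect, each view separately
for nm,uv in(("rt",dict(top=(388,243),scene=(253,295))),("st",dict(top=(254,238),scene=(350,206)))):
  for n in im:
    c,o=crop(im[n],uv[n],50); g=cv2.GaussianBlur(c.min(2),(0,0),2).astype(int); h=len(g)//2
    a,b=np.median(g[h-20:h+20,h-20:h+20]),np.median(g[:12])
    k,l,s,ce=cv2.connectedComponentsWithStats((g>b+.5*(a-b)).astype(np.uint8)); i=l[h,h]
    P=np.argwhere(l==i)[:,::-1]; Q=np.array([back(n,(p+.5)/S-.5+o,3)[:2] for p in P[::3]]).astype(np.float32)
    r=cv2.minAreaRect(Q); print(nm,n,"centroid",Q.mean(0),"rect",np.round(r[0],1),np.round(r[1],1),np.radians(r[2]))
E
python3 m3.py; python3 -c "
from plant import bot;import cv2
o=bot.get_obs();print(o['tool_pos'],o['tcp_rot'],o['grip_width'])
for n in('scene','top'):cv2.imwrite(f'pics/{n}1.png',bot.capture(n)[:,:,::-1])
from fit import *
a=cv2.imread('pics/scene1.png')[80:230,240:440];b=cv2.imread('pics/top1.png')[220:370,100:300]
cv2.imwrite('pics/c1.png',cv2.resize(np.hstack([a,b]),(800,300),interpolation=2))"
```

```text
rt scene centroid [ 552.481 -144.803] rect [ 552.  -143.9] [108.2 107.9] 1.474551016579978
rt top centroid [ 549.382 -141.97 ] rect [ 550.2 -142.2] [109.5 110.3] 0.9529173875500486
st scene centroid [567.421 163.687] rect [566.9 164.9] [87.9 87.2] 1.2628141304263016
st top centroid [564.437 164.174] rect [566.2 166.7] [98.8 94.3] 1.2633606110819857
[135.21280957 506.92075755 226.13391043] [-3.14025238e+00 -1.72175270e-04  2.88082055e+00] 92.03489506650807
```

View pics/c1.png

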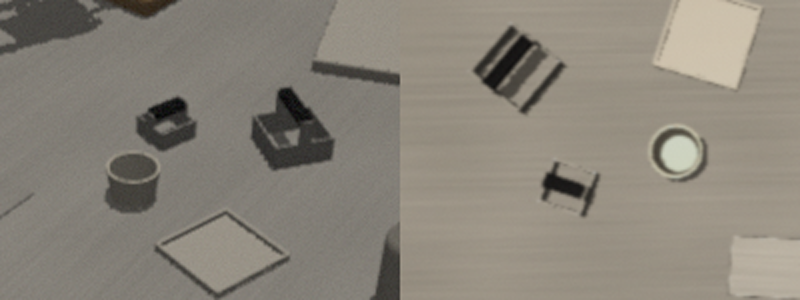

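The arm hasn't moved because every row needs all six keys. The crop shows the small square's bar at (168,107) in the scene half and (565,185) in the top half. The trays come out at about (551,-143) and (567,165), with the square tray's yaw at 1.263.

Emit:
carry_out:
  plan:
    - {"tx": 22, "ty": -15.7, "tz": -8, "rx": 0, "ry": 0, "rz": -0.131}
    - {"tx": 22, "ty": -15.7, "tz": -8, "rx": 0, "ry": 0, "rz": -0.131}
    - {"tx": 22, "ty": -15.7, "tz": -8, "rx": 0, "ry": 0, "rz": -0.131}
    - {"tx": 22, "ty": -15.7, "tz": -8, "rx": 0, "ry": 0, "rz": -0.131}
    - {"tx": 22, "ty": -15.7, "tz": -8, "rx": 0, "ry": 0, "rz": -0.131}
    - {"tx": 22, "ty": -15.7, "tz": -8, "rx": 0, "ry": 0, "rz": -0.131}
    - {"tx": 22, "ty": -15.7, "tz": -8, "rx": 0, "ry": 0, "rz": -0.131}
    - {"tx": 22, "ty": -15.7, "tz": -8, "rx": 0, "ry": 0, "rz": -0.131}
    - {"tx": 22, "ty": -15.7, "tz": -8, "rx": 0, "ry": 0, "rz": -0.131}
    - {"tx": 22, "ty": -15.7, "tz": -8, "rx": 0, "ry": 0, "rz": -0.131}
    - {"tx": 22, "ty": -15.7, "tz": -8, "rx": 0, "ry": 0, "rz": -0.131}
    - {"tx": 22, "ty": -15.7, "tz": -8, "rx": 0, "ry": 0, "rz": -0.131}
  gripper: 0.5

```text
time: 1.4
tool_pos: [400.1, 318.1, 130.3]
tcp_rot: [-3.142, 0.0, 1.303]
contact_force: [0.8, -0.3, -0.6]
grip_width: 46.0
finger_force: 0.0
```

Emit:
carry_out:
  plan:
    - {"tx": -0.5, "ty": 1, "tz": -35, "rx": 0, "ry": 0, "rz": 0}
    - {"tx": 0, "ty": 0, "tz": -35, "rx": 0, "ry": 0, "rz": 0}
    - {"tx": 0, "ty": 0, "tz": -10, "rx": 0, "ry": 0, "rz": 0}
    - {"tx": 0, "ty": 0, "tz": 0, "rx": 0, "ry": 0, "rz": 0}

```text
time: 1.8
tool_pos: [398.0, 319.4, 49.6]
tcp_rot: [-3.139, 0.003, 1.309]
contact_force: [-0.8, -0.3, 0.3]
grip_width: 45.9
finger_force: 0.0
```

```bash
cat > look.py <<'E'
import sys
from fit import *
k=sys.argv[1]; x=[float(a) for a in sys.argv[2:5]]; r=int(sys.argv[5]) if len(sys.argv)>5 else 45
V=[]
for n in('scene','top'):
    a=bot.capture(n)[:,:,::-1].copy(); cv2.imwrite(f'pics/{n}{k}.png',a)
    u,v=[int(t) for t in proj(n,x)[0]]; print(n,u,v)
    c=a[max(v-r,0):v+r,max(u-r,0):u+r]; V.append(cv2.convertScaleAbs(cv2.resize(c,(400,400),interpolation=2),alpha=1.4))
cv2.imwrite(f'pics/c{k}.png',np.hstack(V))
o=bot.get_obs();print(o['tool_pos'],o['tcp_rot'],o['grip_width'])
E
python3 look.py 2 399 319 40
```

```text
scene 323 132
top 180 311
[399.47562247 320.44948358  51.8331576 ] [ 3.14036694e+00 -1.12364141e-03  1.30917085e+00] 45.86557795997717
```

View pics/c2.png

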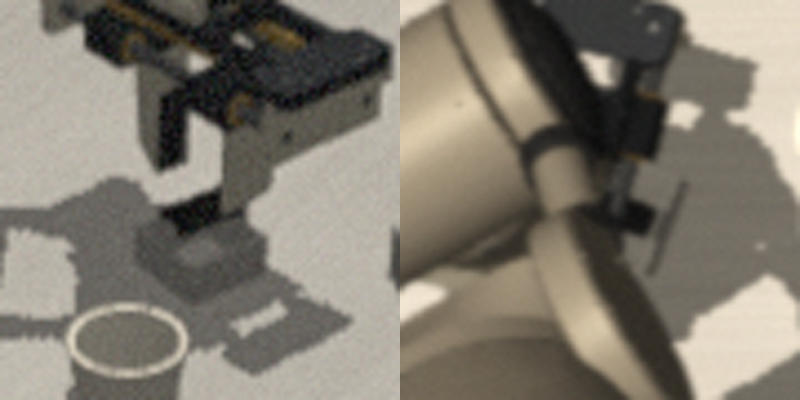

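The scene half shows the fingers straddling the bar at (200,213) from above, clear of the cup at (128,340). I'll descend and close.

Emit:
carry_out:
  plan:
    - {"tx": 0, "ty": 0, "tz": -12, "rx": 0, "ry": 0, "rz": 0}
    - {"tx": 0, "ty": 0, "tz": -11, "rx": 0, "ry": 0, "rz": 0}
    - {"tx": 0, "ty": 0, "tz": 0, "rx": 0, "ry": 0, "rz": 0}

```text
time: 2.2
tool_pos: [398.0, 319.5, 26.6]
tcp_rot: [-3.14, 0.002, 1.309]
contact_force: [-0.1, -0.1, 0.1]
grip_width: 45.8
finger_force: 0.0
```

Emit:
carry_out:
  plan:
    - {"tx": 0, "ty": 0, "tz": 0, "rx": 0, "ry": 0, "rz": 0}
    - {"tx": 0, "ty": 0, "tz": 0, "rx": 0, "ry": 0, "rz": 0}
    - {"tx": 0, "ty": 0, "tz": 0, "rx": 0, "ry": 0, "rz": 0}
    - {"tx": 0, "ty": 0, "tz": 0, "rx": 0, "ry": 0, "rz": 0}
    - {"tx": 0, "ty": 0, "tz": 0, "rx": 0, "ry": 0, "rz": 0}
    - {"tx": 0, "ty": 0, "tz": 0, "rx": 0, "ry": 0, "rz": 0}
    - {"tx": 0, "ty": 0, "tz": 0, "rx": 0, "ry": 0, "rz": 0}
  gripper: 1

```text
time: 2.9
tool_pos: [399.0, 319.9, 28.0]
tcp_rot: [3.141, -0.0, 1.309]
contact_force: [-0.9, 0.4, 2.9]
grip_width: 15.9
finger_force: 30.0
```

Emit:
carry_out:
  plan:
    - {"tx": 0, "ty": 0, "tz": 15, "rx": 0, "ry": 0, "rz": 0}
    - {"tx": 0, "ty": 0, "tz": 25, "rx": 0, "ry": 0, "rz": 0}
    - {"tx": 0, "ty": 0, "tz": 30, "rx": 0, "ry": 0, "rz": 0}
    - {"tx": 20, "ty": -18, "tz": 0, "rx": 0, "ry": 0, "rz": 0}
    - {"tx": 25, "ty": -23, "tz": 0, "rx": 0, "ry": 0, "rz": -0.01}
    - {"tx": 25, "ty": -23, "tz": 0, "rx": 0, "ry": 0, "rz": -0.01}
    - {"tx": 25, "ty": -23, "tz": 0, "rx": 0, "ry": 0, "rz": -0.01}
    - {"tx": 25, "ty": -23, "tz": 0, "rx": 0, "ry": 0, "rz": -0.01}
    - {"tx": 25, "ty": -23, "tz": 0, "rx": 0, "ry": 0, "rz": -0.006}
    - {"tx": 15, "ty": -13, "tz": 0, "rx": 0, "ry": 0, "rz": 0}
    - {"tx": 8, "ty": -8, "tz": 0, "rx": 0, "ry": 0, "rz": 0}
    - {"tx": 0, "ty": 0, "tz": 0, "rx": 0, "ry": 0, "rz": 0}

```text
time: 4.1
tool_pos: [567.2, 165.0, 97.3]
tcp_rot: [-3.141, 0.0, 1.261]
contact_force: [-0.6, 0.9, -0.9]
grip_width: 16.0
finger_force: 30.0
```

Emit:
carry_out:
  plan:
    - {"tx": 0, "ty": 0, "tz": -25, "rx": 0, "ry": 0, "rz": 0}
    - {"tx": 0, "ty": 0, "tz": -20, "rx": 0, "ry": 0, "rz": 0}
    - {"tx": 0, "ty": 0, "tz": -10, "rx": 0, "ry": 0, "rz": 0}
    - {"tx": 0, "ty": 0, "tz": 0, "rx": 0, "ry": 0, "rz": 0}

```text
time: 4.5
tool_pos: [565.2, 166.5, 41.4]
tcp_rot: [-3.139, 0.001, 1.264]
contact_force: [-0.1, 1.0, -0.7]
grip_width: 16.0
finger_force: 30.0
```

```bash
python3 look.py 3 567 165 20
```

```text
scene 350 199
top 252 236
[566.86377832 166.47231157  43.33948717] [ 3.14106072e+00 -3.02554541e-04  1.26353360e+00] 15.54492680566229
```

View pics/c3.png

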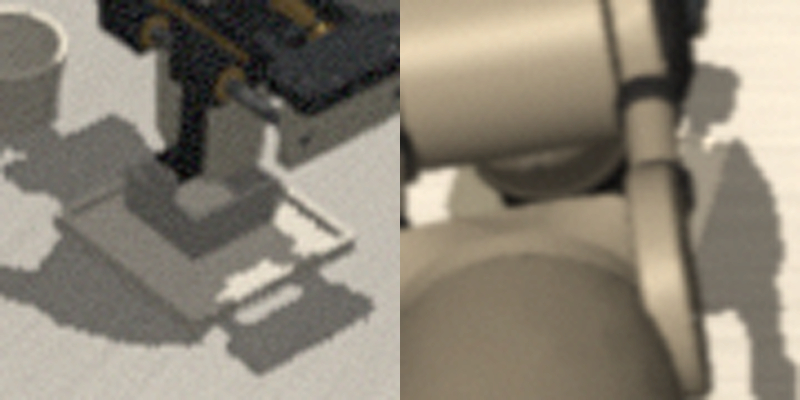

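The scene half shows the small square about 12 mm above the tray and roughly centred, with its band at (203,205) and the tray centre at (207,235). I'll lower it gently.

Emit:
carry_out:
  plan:
    - {"tx": 0, "ty": 0, "tz": -4, "rx": 0, "ry": 0, "rz": 0}
    - {"tx": 0, "ty": 0, "tz": -4, "rx": 0, "ry": 0, "rz": 0}
    - {"tx": 0, "ty": 0, "tz": -2, "rx": 0, "ry": 0, "rz": 0}
    - {"tx": 0, "ty": 0, "tz": 0, "rx": 0, "ry": 0, "rz": 0}

```text
time: 5.0
tool_pos: [566.7, 165.8, 32.5]
tcp_rot: [-3.141, 0.0, 1.263]
contact_force: [0.4, 1.6, -0.6]
grip_width: 15.8
finger_force: 30.0
```

Emit:
carry_out:
  plan:
    - {"tx": 0, "ty": 0, "tz": -1, "rx": 0, "ry": 0, "rz": 0}
    - {"tx": 0, "ty": 0, "tz": 0, "rx": 0, "ry": 0, "rz": 0}

```text
time: 5.2
tool_pos: [567.0, 165.9, 32.0]
tcp_rot: [3.141, -0.0, 1.263]
contact_force: [-0.3, -0.3, 1.1]
grip_width: 15.6
finger_force: 30.0
```

Emit:
carry_out:
  plan:
    - {"tx": 0, "ty": 0, "tz": -1, "rx": 0, "ry": 0, "rz": 0}
    - {"tx": 0, "ty": 0, "tz": 0, "rx": 0, "ry": 0, "rz": 0}

```text
time: 5.4
tool_pos: [567.0, 165.9, 32.0]
tcp_rot: [3.141, -0.0, 1.263]
contact_force: [-3.4, -1.4, 9.6]
grip_width: 15.6
finger_force: 30.0
```

Emit:
carry_out:
  plan:
    - {"tx": 0, "ty": 0, "tz": 0, "rx": 0, "ry": 0, "rz": 0}
    - {"tx": 0, "ty": 0, "tz": 0, "rx": 0, "ry": 0, "rz": 0}
    - {"tx": 0, "ty": 0, "tz": 0, "rx": 0, "ry": 0, "rz": 0}
    - {"tx": 0, "ty": 0, "tz": 0, "rx": 0, "ry": 0, "rz": 0}
    - {"tx": 0, "ty": 0, "tz": 10, "rx": 0, "ry": 0, "rz": 0}
    - {"tx": 0, "ty": 0, "tz": 40, "rx": 0, "ry": 0, "rz": 0}
    - {"tx": 0, "ty": 0, "tz": 40, "rx": 0, "ry": 0, "rz": 0}
  gripper: 0.5

```text
time: 6.1
tool_pos: [566.3, 165.8, 121.6]
tcp_rot: [-3.14, 0.001, 1.263]
contact_force: [1.1, -0.6, 0.6]
grip_width: 45.8
finger_force: 0.0
```

Emit:
carry_out:
  plan:
    - {"tx": -4, "ty": 21.4, "tz": 0, "rx": 0, "ry": 0, "rz": 0.115}
    - {"tx": -4, "ty": 21.4, "tz": 0, "rx": 0, "ry": 0, "rz": 0.115}
    - {"tx": -4, "ty": 21.4, "tz": 0, "rx": 0, "ry": 0, "rz": 0.115}
    - {"tx": -4, "ty": 21.4, "tz": 0, "rx": 0, "ry": 0, "rz": 0.115}
    - {"tx": -4, "ty": 21.4, "tz": 0, "rx": 0, "ry": 0, "rz": 0.115}
    - {"tx": -4, "ty": 21.4, "tz": 0, "rx": 0, "ry": 0, "rz": 0.115}
    - {"tx": -4, "ty": 21.4, "tz": 0, "rx": 0, "ry": 0, "rz": 0.115}
    - {"tx": -4, "ty": 21.4, "tz": 0, "rx": 0, "ry": 0, "rz": 0.115}
    - {"tx": -3, "ty": 21.4, "tz": 0, "rx": 0, "ry": 0, "rz": 0.115}
    - {"tx": -1, "ty": 21.4, "tz": 0, "rx": 0, "ry": 0, "rz": 0.115}
    - {"tx": 0, "ty": 0, "tz": -30, "rx": 0, "ry": 0, "rz": 0}
    - {"tx": 0, "ty": 0, "tz": 0, "rx": 0, "ry": 0, "rz": 0}

```text
time: 7.3
tool_pos: [528.6, 379.3, 87.7]
tcp_rot: [-3.135, -0.002, 2.414]
contact_force: [-0.5, -1.1, -0.9]
grip_width: 46.1
finger_force: 0.0
```

```bash
python3 look.py 4 550 270 30 90
```

```text
scene 369 168
top 205 243
[530.58325448 379.52252196  90.90771997] [-3.14029389e+00 -3.52301032e-04  2.41238310e+00] 45.51141393179742
```

View pics/c4.png

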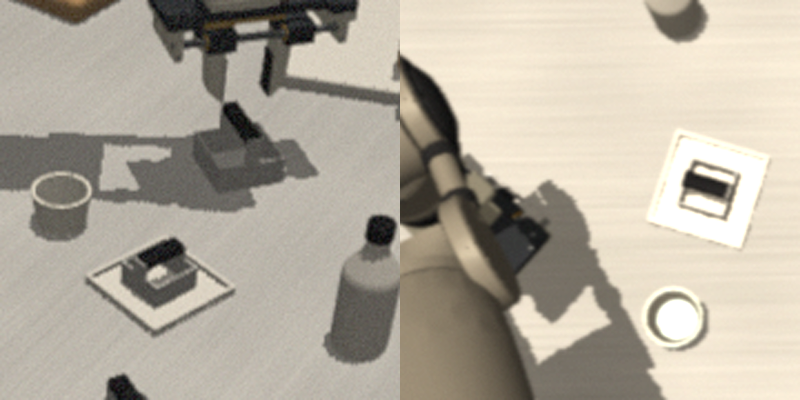

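Small square stands centred in its tray: the top half has its band at (712,190) and the tray centre at (709,188). In the scene half the fingers are above the large square's bar at (243,122). I'll descend and grasp.

Emit:
carry_out:
  plan:
    - {"tx": 0.5, "ty": 0, "tz": -20, "rx": 0, "ry": 0, "rz": 0}
    - {"tx": 0, "ty": 0, "tz": -15, "rx": 0, "ry": 0, "rz": 0}
    - {"tx": 0, "ty": 0, "tz": -8, "rx": 0, "ry": 0, "rz": 0}
    - {"tx": 0, "ty": 0, "tz": 0, "rx": 0, "ry": 0, "rz": 0}

```text
time: 7.8
tool_pos: [530.9, 379.3, 46.8]
tcp_rot: [-3.14, -0.001, 2.412]
contact_force: [1.0, -0.0, 0.6]
grip_width: 46.0
finger_force: 0.0
```

Emit:
carry_out:
  plan:
    - {"tx": 0, "ty": 0, "tz": 0, "rx": 0, "ry": 0, "rz": 0}
    - {"tx": 0, "ty": 0, "tz": 0, "rx": 0, "ry": 0, "rz": 0}
    - {"tx": 0, "ty": 0, "tz": 0, "rx": 0, "ry": 0, "rz": 0}
    - {"tx": 0, "ty": 0, "tz": 0, "rx": 0, "ry": 0, "rz": 0}
    - {"tx": 0, "ty": 0, "tz": 0, "rx": 0, "ry": 0, "rz": 0}
    - {"tx": 0, "ty": 0, "tz": 0, "rx": 0, "ry": 0, "rz": 0}
    - {"tx": 0, "ty": 0, "tz": 0, "rx": 0, "ry": 0, "rz": 0}
  gripper: 1

```text
time: 8.5
tool_pos: [531.4, 379.9, 48.2]
tcp_rot: [3.141, 0.0, 2.413]
contact_force: [-1.4, -0.4, 4.2]
grip_width: 15.2
finger_force: 29.7
```

Emit:
carry_out:
  plan:
    - {"tx": 0, "ty": 0, "tz": 15, "rx": 0, "ry": 0, "rz": 0}
    - {"tx": 0, "ty": 0, "tz": 35, "rx": 0, "ry": 0, "rz": 0}
    - {"tx": 0, "ty": 0, "tz": 35, "rx": 0, "ry": 0, "rz": 0}
    - {"tx": 3, "ty": -19, "tz": 0, "rx": 0, "ry": 0, "rz": 0.04}
    - {"tx": 5, "ty": -30, "tz": 0, "rx": 0, "ry": 0, "rz": 0.07}
    - {"tx": 6, "ty": -35, "tz": 0, "rx": 0, "ry": 0, "rz": 0.08}
    - {"tx": 6, "ty": -35, "tz": 0, "rx": 0, "ry": 0, "rz": 0.08}
    - {"tx": 6, "ty": -35, "tz": 0, "rx": 0, "ry": 0, "rz": 0.08}
    - {"tx": 5, "ty": -30, "tz": 0, "rx": 0, "ry": 0, "rz": 0.071}
    - {"tx": 3, "ty": -20, "tz": 0, "rx": 0, "ry": 0, "rz": 0}
    - {"tx": 2, "ty": -10, "tz": 0, "rx": 0, "ry": 0, "rz": 0}
    - {"tx": 0, "ty": 0, "tz": 0, "rx": 0, "ry": 0, "rz": 0}

```text
time: 9.7
tool_pos: [567.7, 165.0, 133.2]
tcp_rot: [3.141, 0.0, 2.832]
contact_force: [-0.1, -0.7, -1.9]
grip_width: 15.7
finger_force: 29.7
```

Emit:
carry_out:
  plan:
    - {"tx": 0, "ty": 0, "tz": -20, "rx": 0, "ry": 0, "rz": 0}
    - {"tx": 0, "ty": 0, "tz": -7, "rx": 0, "ry": 0, "rz": 0}
    - {"tx": 0, "ty": 0, "tz": 0, "rx": 0, "ry": 0, "rz": 0}

```text
time: 10.0
tool_pos: [566.2, 166.8, 104.6]
tcp_rot: [-3.141, -0.003, 2.835]
contact_force: [0.1, 0.3, -1.8]
grip_width: 15.9
finger_force: 29.7
```

```bash
python3 look.py 5 567 165 40
```

```text
scene 351 191
top 251 234
[567.37686559 166.66496405 106.04130773] [3.14133941e+00 6.63347039e-05 2.83471782e+00] 15.729608707177531
```

View pics/c5.png

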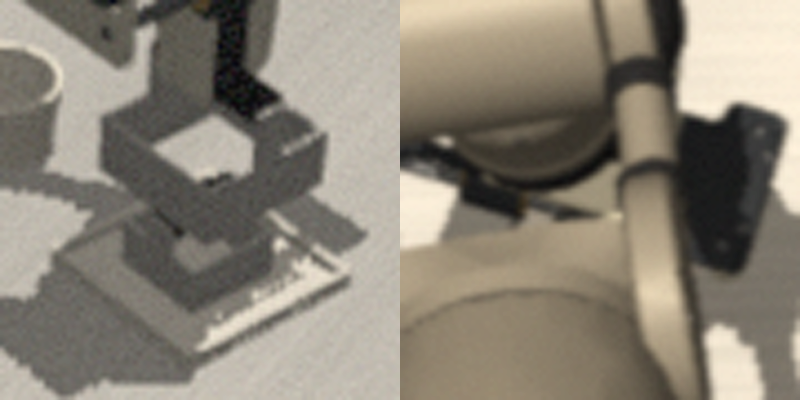

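The scene half shows the large square above the small one, with its band centre at x≈214 against the tray's 203. About 6 px of that comes from height, leaving an offset of about 2 mm, well inside the clearance. I'll lower it.

Emit:
carry_out:
  plan:
    - {"tx": 0, "ty": 0, "tz": -8, "rx": 0, "ry": 0, "rz": 0}
    - {"tx": 0, "ty": 0, "tz": -8, "rx": 0, "ry": 0, "rz": 0}
    - {"tx": 0, "ty": 0, "tz": -8, "rx": 0, "ry": 0, "rz": 0}
    - {"tx": 0, "ty": 0, "tz": 0, "rx": 0, "ry": 0, "rz": 0}

```text
time: 10.5
tool_pos: [566.4, 165.7, 80.1]
tcp_rot: [-3.14, -0.003, 2.834]
contact_force: [0.2, 0.9, -2.4]
grip_width: 15.6
finger_force: 29.7
```

Emit:
carry_out:
  plan:
    - {"tx": 0, "ty": 0, "tz": -8, "rx": 0, "ry": 0, "rz": 0}
    - {"tx": 0, "ty": 0, "tz": -8, "rx": 0, "ry": 0, "rz": 0}
    - {"tx": 0, "ty": 0, "tz": -6, "rx": 0, "ry": 0, "rz": 0}
    - {"tx": 0, "ty": 0, "tz": -4, "rx": 0, "ry": 0, "rz": 0}
    - {"tx": 0, "ty": 0, "tz": 0, "rx": 0, "ry": 0, "rz": 0}
    - {"tx": 0, "ty": 0, "tz": 0, "rx": 0, "ry": 0, "rz": 0}

```text
time: 11.1
tool_pos: [567.4, 165.9, 55.8]
tcp_rot: [3.141, 0.0, 2.834]
contact_force: [0.6, 0.5, -1.5]
grip_width: 15.8
finger_force: 29.7
```

Emit:
carry_out:
  plan:
    - {"tx": 0, "ty": 0, "tz": -2, "rx": 0, "ry": 0, "rz": 0}
    - {"tx": 0, "ty": 0, "tz": 0, "rx": 0, "ry": 0, "rz": 0}

```text
time: 11.3
tool_pos: [567.4, 165.9, 53.8]
tcp_rot: [3.141, 0.0, 2.834]
contact_force: [-1.3, -0.5, -2.3]
grip_width: 15.5
finger_force: 29.7
```

Emit:
carry_out:
  plan:
    - {"tx": 0, "ty": 0, "tz": -2, "rx": 0, "ry": 0, "rz": 0}
    - {"tx": 0, "ty": 0, "tz": 0, "rx": 0, "ry": 0, "rz": 0}

```text
time: 11.5
tool_pos: [567.7, 166.0, 52.2]
tcp_rot: [3.141, 0.001, 2.834]
contact_force: [-0.5, 0.1, 1.6]
grip_width: 15.5
finger_force: 29.8
```

Emit:
carry_out:
  plan:
    - {"tx": 0, "ty": 0, "tz": -1, "rx": 0, "ry": 0, "rz": 0}
    - {"tx": 0, "ty": 0, "tz": 0, "rx": 0, "ry": 0, "rz": 0}

```text
time: 11.7
tool_pos: [567.8, 166.0, 52.1]
tcp_rot: [3.141, 0.001, 2.834]
contact_force: [-2.8, -0.9, 8.6]
grip_width: 15.7
finger_force: 29.8
```

Emit:
carry_out:
  plan:
    - {"tx": 0, "ty": 0, "tz": 0, "rx": 0, "ry": 0, "rz": 0}
    - {"tx": 0, "ty": 0, "tz": 0, "rx": 0, "ry": 0, "rz": 0}
    - {"tx": 0, "ty": 0, "tz": 0, "rx": 0, "ry": 0, "rz": 0}
    - {"tx": 0, "ty": 0, "tz": 0, "rx": 0, "ry": 0, "rz": 0}
    - {"tx": 0, "ty": 0, "tz": 10, "rx": 0, "ry": 0, "rz": 0}
    - {"tx": 0, "ty": 0, "tz": 40, "rx": 0, "ry": 0, "rz": 0}
    - {"tx": 0, "ty": 0, "tz": 20, "rx": 0, "ry": 0, "rz": 0}
  gripper: 0.5

```text
time: 12.4
tool_pos: [568.4, 166.1, 123.8]
tcp_rot: [3.14, 0.003, 2.834]
contact_force: [-0.4, -0.8, 0.1]
grip_width: 45.9
finger_force: 0.0
```

Emit:
carry_out:
  plan:
    - {"tx": 10, "ty": -25, "tz": 0, "rx": 0, "ry": 0, "rz": -0.04}
    - {"tx": 14, "ty": -35, "tz": 0, "rx": 0, "ry": 0, "rz": -0.05}
    - {"tx": 14, "ty": -35, "tz": 0, "rx": 0, "ry": 0, "rz": -0.05}
    - {"tx": 14, "ty": -35, "tz": 0, "rx": 0, "ry": 0, "rz": -0.044}
    - {"tx": 10, "ty": -25, "tz": 0, "rx": 0, "ry": 0, "rz": -0.03}
    - {"tx": 6, "ty": -16, "tz": 0, "rx": 0, "ry": 0, "rz": 0}
    - {"tx": 0, "ty": 0, "tz": -30, "rx": 0, "ry": 0, "rz": 0}
    - {"tx": 0, "ty": 0, "tz": -20, "rx": 0, "ry": 0, "rz": 0}
    - {"tx": 0, "ty": 0, "tz": 0, "rx": 0, "ry": 0, "rz": 0}

```text
time: 13.3
tool_pos: [633.2, -4.6, 68.0]
tcp_rot: [-3.139, -0.006, 2.621]
contact_force: [-0.5, 0.4, -0.1]
grip_width: 45.9
finger_force: 0.0
```

```bash
python3 look.py 6 610 80 30 75
```

```text
scene 347 226
top 290 216
[635.44426668  -4.6582274   71.27974566] [ 3.14146991e+00 -1.46086440e-04  2.62086313e+00] 45.89849345836417
```

View pics/c6.png

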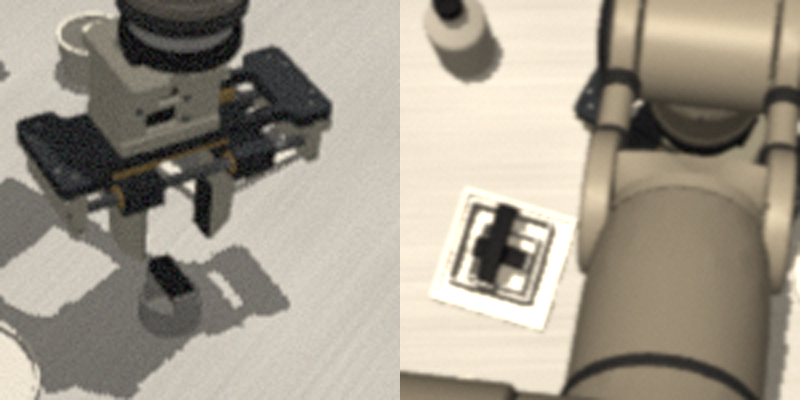

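The square set is nested in the middle of its tray at (505,255) in the top half. The fingers are above round_small's bar at (170,277) in the scene half, so I'll descend and grasp.

Emit:
carry_out:
  plan:
    - {"tx": 0.5, "ty": 0, "tz": -20, "rx": 0, "ry": 0, "rz": 0}
    - {"tx": 0, "ty": 0, "tz": -15, "rx": 0, "ry": 0, "rz": 0}
    - {"tx": 0, "ty": 0, "tz": -8, "rx": 0, "ry": 0, "rz": 0}
    - {"tx": 0, "ty": 0, "tz": 0, "rx": 0, "ry": 0, "rz": 0}
    - {"tx": 0, "ty": 0, "tz": 0, "rx": 0, "ry": 0, "rz": 0}

```text
time: 13.9
tool_pos: [636.2, -5.1, 28.3]
tcp_rot: [3.141, 0.001, 2.62]
contact_force: [-0.0, -0.3, 0.8]
grip_width: 46.1
finger_force: 0.0
```

Emit:
carry_out:
  plan:
    - {"tx": 0, "ty": 0, "tz": 0, "rx": 0, "ry": 0, "rz": 0}
    - {"tx": 0, "ty": 0, "tz": 0, "rx": 0, "ry": 0, "rz": 0}
    - {"tx": 0, "ty": 0, "tz": 0, "rx": 0, "ry": 0, "rz": 0}
    - {"tx": 0, "ty": 0, "tz": 0, "rx": 0, "ry": 0, "rz": 0}
    - {"tx": 0, "ty": 0, "tz": 0, "rx": 0, "ry": 0, "rz": 0}
    - {"tx": 0, "ty": 0, "tz": 0, "rx": 0, "ry": 0, "rz": 0}
    - {"tx": 0, "ty": 0, "tz": 0, "rx": 0, "ry": 0, "rz": 0}
  gripper: 1

```text
time: 14.6
tool_pos: [636.0, -5.2, 27.9]
tcp_rot: [3.141, 0.0, 2.62]
contact_force: [0.2, 0.9, 2.2]
grip_width: 16.0
finger_force: 30.0
```

Emit:
carry_out:
  plan:
    - {"tx": 0, "ty": 0, "tz": 15, "rx": 0, "ry": 0, "rz": 0}
    - {"tx": 0, "ty": 0, "tz": 35, "rx": 0, "ry": 0, "rz": 0}
    - {"tx": -11, "ty": -18, "tz": 0, "rx": 0, "ry": 0, "rz": 0}
    - {"tx": -17, "ty": -28, "tz": 0, "rx": 0, "ry": 0, "rz": 0}
    - {"tx": -17, "ty": -28, "tz": 0, "rx": 0, "ry": 0, "rz": 0}
    - {"tx": -17, "ty": -28, "tz": 0, "rx": 0, "ry": 0, "rz": 0}
    - {"tx": -14, "ty": -22, "tz": 0, "rx": 0, "ry": 0, "rz": 0}
    - {"tx": -9, "ty": -14, "tz": 0, "rx": 0, "ry": 0, "rz": 0}
    - {"tx": 0, "ty": 0, "tz": -20, "rx": 0, "ry": 0, "rz": 0}
    - {"tx": 0, "ty": 0, "tz": -15, "rx": 0, "ry": 0, "rz": 0}
    - {"tx": 0, "ty": 0, "tz": -6, "rx": 0, "ry": 0, "rz": 0}
    - {"tx": 0, "ty": 0, "tz": 0, "rx": 0, "ry": 0, "rz": 0}

```text
time: 15.8
tool_pos: [550.7, -142.8, 36.4]
tcp_rot: [3.142, -0.001, 2.62]
contact_force: [-0.2, 0.6, -0.1]
grip_width: 15.7
finger_force: 30.0
```

Emit:
carry_out:
  plan:
    - {"tx": 0, "ty": 0, "tz": -3, "rx": 0, "ry": 0, "rz": 0}
    - {"tx": 0, "ty": 0, "tz": -2, "rx": 0, "ry": 0, "rz": 0}
    - {"tx": 0, "ty": 0, "tz": 0, "rx": 0, "ry": 0, "rz": 0}
    - {"tx": 0, "ty": 0, "tz": 0, "rx": 0, "ry": 0, "rz": 0}

```text
time: 16.2
tool_pos: [551.1, -143.1, 32.1]
tcp_rot: [3.141, 0.001, 2.62]
contact_force: [0.9, 0.8, -1.2]
grip_width: 15.8
finger_force: 30.0
```

Emit:
carry_out:
  plan:
    - {"tx": 0, "ty": 0, "tz": -1, "rx": 0, "ry": 0, "rz": 0}
    - {"tx": 0, "ty": 0, "tz": 0, "rx": 0, "ry": 0, "rz": 0}

```text
time: 16.4
tool_pos: [551.1, -143.2, 31.0]
tcp_rot: [3.141, 0.001, 2.62]
contact_force: [0.7, 0.5, 0.8]
grip_width: 15.6
finger_force: 30.0
```

Emit:
carry_out:
  plan:
    - {"tx": 0, "ty": 0, "tz": -1, "rx": 0, "ry": 0, "rz": 0}
    - {"tx": 0, "ty": 0, "tz": 0, "rx": 0, "ry": 0, "rz": 0}

```text
time: 16.6
tool_pos: [551.1, -143.2, 30.9]
tcp_rot: [3.141, 0.001, 2.62]
contact_force: [-1.8, 0.7, 8.0]
grip_width: 16.3
finger_force: 30.0
```

Emit:
carry_out:
  plan:
    - {"tx": 0, "ty": 0, "tz": 0, "rx": 0, "ry": 0, "rz": 0}
    - {"tx": 0, "ty": 0, "tz": 0, "rx": 0, "ry": 0, "rz": 0}
    - {"tx": 0, "ty": 0, "tz": 0, "rx": 0, "ry": 0, "rz": 0}
    - {"tx": 0, "ty": 0, "tz": 0, "rx": 0, "ry": 0, "rz": 0}
    - {"tx": 0, "ty": 0, "tz": 10, "rx": 0, "ry": 0, "rz": 0}
    - {"tx": 0, "ty": 0, "tz": 40, "rx": 0, "ry": 0, "rz": 0}
    - {"tx": 0, "ty": 0, "tz": 40, "rx": 0, "ry": 0, "rz": 0}
  gripper: 0.5

```text
time: 17.3
tool_pos: [550.3, -142.9, 120.6]
tcp_rot: [-3.141, -0.002, 2.62]
contact_force: [-0.2, 0.1, 0.3]
grip_width: 46.0
finger_force: 0.0
```

Emit:
carry_out:
  plan:
    - {"tx": -14, "ty": -13, "tz": 0, "rx": 0, "ry": 0, "rz": 0.05}
    - {"tx": -20, "ty": -19, "tz": 0, "rx": 0, "ry": 0, "rz": 0.05}
    - {"tx": -20, "ty": -19, "tz": 0, "rx": 0, "ry": 0, "rz": 0.05}
    - {"tx": -20, "ty": -19, "tz": 0, "rx": 0, "ry": 0, "rz": 0.05}
    - {"tx": -20, "ty": -19, "tz": 0, "rx": 0, "ry": 0, "rz": 0.05}
    - {"tx": -20, "ty": -19, "tz": 0, "rx": 0, "ry": 0, "rz": 0.05}
    - {"tx": -20, "ty": -19, "tz": 0, "rx": 0, "ry": 0, "rz": 0.05}
    - {"tx": -20, "ty": -19, "tz": 0, "rx": 0, "ry": 0, "rz": 0.05}
    - {"tx": -12, "ty": -12, "tz": 0, "rx": 0, "ry": 0, "rz": 0.05}
    - {"tx": -8, "ty": -9, "tz": 0, "rx": 0, "ry": 0, "rz": 0}
    - {"tx": 0, "ty": 0, "tz": -30, "rx": 0, "ry": 0, "rz": 0}
    - {"tx": 0, "ty": 0, "tz": 0, "rx": 0, "ry": 0, "rz": 0}

```text
time: 18.5
tool_pos: [375.5, -308.9, 87.8]
tcp_rot: [3.138, -0.004, 3.068]
contact_force: [0.2, 0.4, -0.1]
grip_width: 45.9
finger_force: 0.0
```

```bash
python3 look.py 7 480 -230 30 90
```

```text
scene 187 296
top 430 271
[ 376.91392527 -309.79561516   89.97067289] [ 3.14060546e+00 -7.53897913e-04  3.06936036e+00] 45.768470805234834
```

View pics/c7.png

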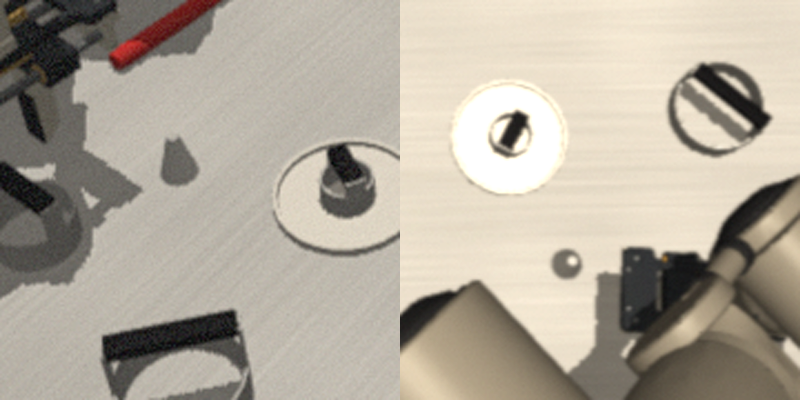

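Round_small stands centred, with its band at (511,134) and the tray centre at (508,137) in the top half. The fingers are above round_medium's bar, so I'll descend and grasp.

Emit:
carry_out:
  plan:
    - {"tx": 0, "ty": 0, "tz": -20, "rx": 0, "ry": 0, "rz": 0}
    - {"tx": 0, "ty": 0, "tz": -15, "rx": 0, "ry": 0, "rz": 0}
    - {"tx": 0, "ty": 0, "tz": -7.5, "rx": 0, "ry": 0, "rz": 0}
    - {"tx": 0, "ty": 0, "tz": 0, "rx": 0, "ry": 0, "rz": 0}
    - {"tx": 0, "ty": 0, "tz": 0, "rx": 0, "ry": 0, "rz": 0}

```text
time: 19.1
tool_pos: [377.4, -310.4, 48.1]
tcp_rot: [-3.141, 0.001, 3.07]
contact_force: [-0.1, -0.5, -0.2]
grip_width: 46.1
finger_force: 0.0
```

Emit:
carry_out:
  plan:
    - {"tx": 0, "ty": 0, "tz": 0, "rx": 0, "ry": 0, "rz": 0}
    - {"tx": 0, "ty": 0, "tz": 0, "rx": 0, "ry": 0, "rz": 0}
    - {"tx": 0, "ty": 0, "tz": 0, "rx": 0, "ry": 0, "rz": 0}
    - {"tx": 0, "ty": 0, "tz": 0, "rx": 0, "ry": 0, "rz": 0}
    - {"tx": 0, "ty": 0, "tz": 0, "rx": 0, "ry": 0, "rz": 0}
    - {"tx": 0, "ty": 0, "tz": 0, "rx": 0, "ry": 0, "rz": 0}
    - {"tx": 0, "ty": 0, "tz": 0, "rx": 0, "ry": 0, "rz": 0}
  gripper: 1

```text
time: 19.8
tool_pos: [376.9, -310.3, 47.3]
tcp_rot: [-3.141, 0.0, 3.07]
contact_force: [-1.1, -0.1, 0.9]
grip_width: 15.5
finger_force: 30.0
```

Emit:
carry_out:
  plan:
    - {"tx": 0, "ty": 0, "tz": 15, "rx": 0, "ry": 0, "rz": 0}
    - {"tx": 0, "ty": 0, "tz": 35, "rx": 0, "ry": 0, "rz": 0}
    - {"tx": 0, "ty": 0, "tz": 30, "rx": 0, "ry": 0, "rz": 0}
    - {"tx": 14, "ty": 13, "tz": 0, "rx": 0, "ry": 0, "rz": 0}
    - {"tx": 24, "ty": 23, "tz": 0, "rx": 0, "ry": 0, "rz": 0}
    - {"tx": 28, "ty": 27, "tz": 0, "rx": 0, "ry": 0, "rz": 0}
    - {"tx": 28, "ty": 27, "tz": 0, "rx": 0, "ry": 0, "rz": 0}
    - {"tx": 28, "ty": 27, "tz": 0, "rx": 0, "ry": 0, "rz": 0}
    - {"tx": 26, "ty": 25, "tz": 0, "rx": 0, "ry": 0, "rz": 0}
    - {"tx": 16, "ty": 15, "tz": 0, "rx": 0, "ry": 0, "rz": 0}
    - {"tx": 10, "ty": 10, "tz": 0, "rx": 0, "ry": 0, "rz": 0}
    - {"tx": 0, "ty": 0, "tz": 0, "rx": 0, "ry": 0, "rz": 0}

```text
time: 21.0
tool_pos: [551.4, -142.0, 126.8]
tcp_rot: [3.141, -0.0, 3.072]
contact_force: [-0.0, -0.1, -1.3]
grip_width: 15.6
finger_force: 30.0
```

Emit:
carry_out:
  plan:
    - {"tx": 0, "ty": 0, "tz": -15, "rx": 0, "ry": 0, "rz": 0}
    - {"tx": 0, "ty": 0, "tz": -10, "rx": 0, "ry": 0, "rz": 0}
    - {"tx": 0, "ty": 0, "tz": 0, "rx": 0, "ry": 0, "rz": 0}
    - {"tx": 0, "ty": 0, "tz": 0, "rx": 0, "ry": 0, "rz": 0}

```text
time: 21.4
tool_pos: [550.4, -143.8, 102.2]
tcp_rot: [3.141, -0.001, 3.069]
contact_force: [-0.3, 0.1, -0.5]
grip_width: 15.6
finger_force: 30.0
```

```bash
python3 look.py 8 551 -143 40 60
```

```text
scene 251 279
top 390 239
[ 550.95015752 -143.69256594  102.7936648 ] [-3.14140701e+00  7.95166135e-04  3.06907438e+00] 15.795038682708027
```

View pics/c8.png

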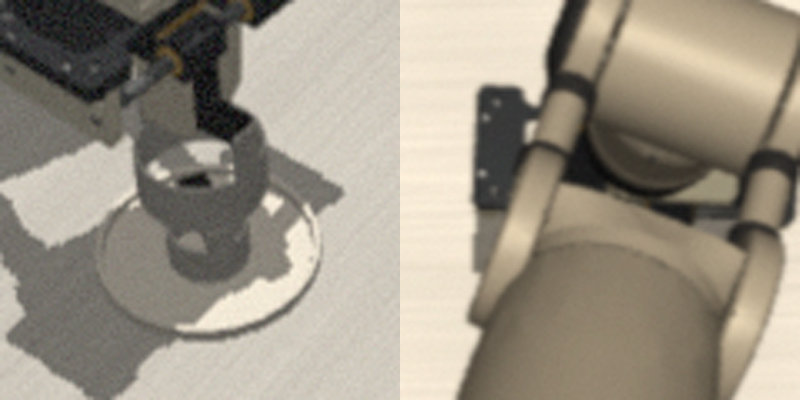

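The scene half shows the medium ring at x≈201 above the small one at x≈208. The 7 px difference is the perspective shift from height, so they're aligned. I'll lower it.

Emit:
carry_out:
  plan:
    - {"tx": 0, "ty": 0, "tz": -8, "rx": 0, "ry": 0, "rz": 0}
    - {"tx": 0, "ty": 0, "tz": -8, "rx": 0, "ry": 0, "rz": 0}
    - {"tx": 0, "ty": 0, "tz": -8, "rx": 0, "ry": 0, "rz": 0}
    - {"tx": 0, "ty": 0, "tz": 0, "rx": 0, "ry": 0, "rz": 0}

```text
time: 21.9
tool_pos: [549.9, -142.7, 76.6]
tcp_rot: [3.141, -0.003, 3.07]
contact_force: [0.3, -0.1, -1.0]
grip_width: 15.6
finger_force: 30.0
```

Emit:
carry_out:
  plan:
    - {"tx": 0, "ty": 0, "tz": -8, "rx": 0, "ry": 0, "rz": 0}
    - {"tx": 0, "ty": 0, "tz": -8, "rx": 0, "ry": 0, "rz": 0}
    - {"tx": 0, "ty": 0, "tz": -5, "rx": 0, "ry": 0, "rz": 0}
    - {"tx": 0, "ty": 0, "tz": -3, "rx": 0, "ry": 0, "rz": 0}
    - {"tx": 0, "ty": 0, "tz": 0, "rx": 0, "ry": 0, "rz": 0}
    - {"tx": 0, "ty": 0, "tz": 0, "rx": 0, "ry": 0, "rz": 0}

```text
time: 22.5
tool_pos: [551.0, -143.2, 54.3]
tcp_rot: [3.142, 0.0, 3.07]
contact_force: [-0.6, 0.1, -0.6]
grip_width: 16.0
finger_force: 30.0
```

Emit:
carry_out:
  plan:
    - {"tx": 0, "ty": 0, "tz": -2, "rx": 0, "ry": 0, "rz": 0}
    - {"tx": 0, "ty": 0, "tz": 0, "rx": 0, "ry": 0, "rz": 0}

```text
time: 22.7
tool_pos: [550.9, -143.1, 52.3]
tcp_rot: [3.142, 0.0, 3.07]
contact_force: [0.0, -0.1, -0.7]
grip_width: 15.5
finger_force: 30.0
```

Emit:
carry_out:
  plan:
    - {"tx": 0, "ty": 0, "tz": -1, "rx": 0, "ry": 0, "rz": 0}
    - {"tx": 0, "ty": 0, "tz": 0, "rx": 0, "ry": 0, "rz": 0}

```text
time: 22.9
tool_pos: [550.8, -143.1, 51.2]
tcp_rot: [3.141, 0.0, 3.07]
contact_force: [0.3, 0.1, -0.3]
grip_width: 15.7
finger_force: 30.0
```

Emit:
carry_out:
  plan:
    - {"tx": 0, "ty": 0, "tz": -1, "rx": 0, "ry": 0, "rz": 0}
    - {"tx": 0, "ty": 0, "tz": 0, "rx": 0, "ry": 0, "rz": 0}

```text
time: 23.1
tool_pos: [551.0, -143.2, 50.4]
tcp_rot: [-3.142, 0.0, 3.07]
contact_force: [-0.3, 0.6, -0.2]
grip_width: 15.5
finger_force: 30.0
```

Emit:
carry_out:
  plan:
    - {"tx": 0, "ty": 0, "tz": -0.8, "rx": 0, "ry": 0, "rz": 0}
    - {"tx": 0, "ty": 0, "tz": 0, "rx": 0, "ry": 0, "rz": 0}

```text
time: 23.3
tool_pos: [551.0, -143.3, 50.3]
tcp_rot: [-3.141, 0.001, 3.07]
contact_force: [-2.6, -0.3, 6.1]
grip_width: 16.0
finger_force: 30.0
```

Emit:
carry_out:
  plan:
    - {"tx": 0, "ty": 0, "tz": 0, "rx": 0, "ry": 0, "rz": 0}
    - {"tx": 0, "ty": 0, "tz": 0, "rx": 0, "ry": 0, "rz": 0}
    - {"tx": 0, "ty": 0, "tz": 0, "rx": 0, "ry": 0, "rz": 0}
    - {"tx": 0, "ty": 0, "tz": 0, "rx": 0, "ry": 0, "rz": 0}
    - {"tx": 0, "ty": 0, "tz": 10, "rx": 0, "ry": 0, "rz": 0}
    - {"tx": 0, "ty": 0, "tz": 40, "rx": 0, "ry": 0, "rz": 0}
    - {"tx": 0, "ty": 0, "tz": 40, "rx": 0, "ry": 0, "rz": 0}
    - {"tx": 2.5, "ty": -20, "tz": 0, "rx": 0, "ry": 0, "rz": -0.1}
    - {"tx": 3, "ty": -24, "tz": 0, "rx": 0, "ry": 0, "rz": -0.14}
    - {"tx": 3, "ty": -24, "tz": 0, "rx": 0, "ry": 0, "rz": -0.14}
    - {"tx": 3, "ty": -24, "tz": 0, "rx": 0, "ry": 0, "rz": -0.14}
    - {"tx": 3, "ty": -24, "tz": 0, "rx": 0, "ry": 0, "rz": -0.14}
  gripper: 0.5

```text
time: 24.5
tool_pos: [565.5, -260.1, 140.3]
tcp_rot: [3.141, 0.001, 2.404]
contact_force: [0.5, -0.5, 0.5]
grip_width: 45.9
finger_force: 0.0
```

Emit:
carry_out:
  plan:
    - {"tx": 3, "ty": -24, "tz": 0, "rx": 0, "ry": 0, "rz": -0.14}
    - {"tx": 3, "ty": -24, "tz": 0, "rx": 0, "ry": 0, "rz": -0.14}
    - {"tx": 3, "ty": -24, "tz": 0, "rx": 0, "ry": 0, "rz": -0.14}
    - {"tx": 3, "ty": -24, "tz": 0, "rx": 0, "ry": 0, "rz": -0.14}
    - {"tx": 0, "ty": 0, "tz": 0, "rx": 0, "ry": 0, "rz": -0.14}
    - {"tx": 0, "ty": 0, "tz": 0, "rx": 0, "ry": 0, "rz": -0.14}
    - {"tx": 0, "ty": 0, "tz": 0, "rx": 0, "ry": 0, "rz": -0.14}
    - {"tx": 0, "ty": 0, "tz": 0, "rx": 0, "ry": 0, "rz": -0.14}
    - {"tx": 0, "ty": 0, "tz": 0, "rx": 0, "ry": 0, "rz": -0.14}
    - {"tx": 0, "ty": 0, "tz": 0, "rx": 0, "ry": 0, "rz": -0.14}
    - {"tx": 0, "ty": 0, "tz": -15, "rx": 0, "ry": 0, "rz": -0.14}
    - {"tx": 0, "ty": 0, "tz": 0, "rx": 0, "ry": 0, "rz": 0}

```text
time: 25.7
tool_pos: [576.5, -354.5, 123.2]
tcp_rot: [-3.139, 0.0, 0.869]
contact_force: [-0.6, 0.0, -0.4]
grip_width: 46.1
finger_force: 0.0
```

```bash
python3 look.py 9 560 -240 40 90
```

```text
scene 218 317
top 433 234
[ 577.23348194 -355.03179703  124.75271501] [-3.14115928e+00  4.38297884e-05  8.73594381e-01] 46.16818792972312
```

View pics/c9.png

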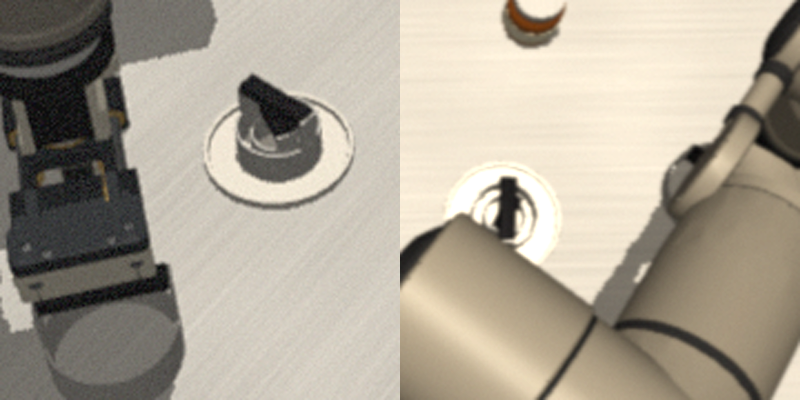

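Round_medium sits over the small one in the tray at (278,140) in the scene half, and the gripper is lined up with round_large's bar. I'll trim the yaw, descend and grasp.

Emit:
carry_out:
  plan:
    - {"tx": 0, "ty": 0, "tz": -25, "rx": 0, "ry": 0, "rz": -0.026}
    - {"tx": 0, "ty": 0, "tz": -20, "rx": 0, "ry": 0, "rz": 0}
    - {"tx": 0, "ty": 0, "tz": -12, "rx": 0, "ry": 0, "rz": 0}
    - {"tx": 0, "ty": 0, "tz": 0, "rx": 0, "ry": 0, "rz": 0}
    - {"tx": 0, "ty": 0, "tz": 0, "rx": 0, "ry": 0, "rz": 0}

```text
time: 26.3
tool_pos: [577.8, -355.5, 68.4]
tcp_rot: [3.14, -0.0, 0.845]
contact_force: [0.2, -0.5, 0.8]
grip_width: 46.1
finger_force: 0.0
```

Emit:
carry_out:
  plan:
    - {"tx": 0, "ty": 0, "tz": 0, "rx": 0, "ry": 0, "rz": 0}
    - {"tx": 0, "ty": 0, "tz": 0, "rx": 0, "ry": 0, "rz": 0}
    - {"tx": 0, "ty": 0, "tz": 0, "rx": 0, "ry": 0, "rz": 0}
    - {"tx": 0, "ty": 0, "tz": 0, "rx": 0, "ry": 0, "rz": 0}
    - {"tx": 0, "ty": 0, "tz": 0, "rx": 0, "ry": 0, "rz": 0}
    - {"tx": 0, "ty": 0, "tz": 0, "rx": 0, "ry": 0, "rz": 0}
    - {"tx": 0, "ty": 0, "tz": 0, "rx": 0, "ry": 0, "rz": 0}
  gripper: 1

```text
time: 27.0
tool_pos: [577.3, -355.1, 67.7]
tcp_rot: [3.142, 0.0, 0.844]
contact_force: [-0.2, -0.2, 1.2]
grip_width: 15.4
finger_force: 30.0
```

Emit:
carry_out:
  plan:
    - {"tx": 0, "ty": 0, "tz": 15, "rx": 0, "ry": 0, "rz": 0}
    - {"tx": 0, "ty": 0, "tz": 35, "rx": 0, "ry": 0, "rz": 0}
    - {"tx": 0, "ty": 0, "tz": 35, "rx": 0, "ry": 0, "rz": 0}
    - {"tx": -2, "ty": 17, "tz": 0, "rx": 0, "ry": 0, "rz": 0}
    - {"tx": -4, "ty": 30, "tz": 0, "rx": 0, "ry": 0, "rz": 0}
    - {"tx": -4, "ty": 35, "tz": 0, "rx": 0, "ry": 0, "rz": 0}
    - {"tx": -5, "ty": 40, "tz": 0, "rx": 0, "ry": 0, "rz": 0}
    - {"tx": -4, "ty": 35, "tz": 0, "rx": 0, "ry": 0, "rz": 0}
    - {"tx": -4, "ty": 30, "tz": 0, "rx": 0, "ry": 0, "rz": 0}
    - {"tx": -2, "ty": 17, "tz": 0, "rx": 0, "ry": 0, "rz": 0}
    - {"tx": -1.3, "ty": 8, "tz": 0, "rx": 0, "ry": 0, "rz": 0}
    - {"tx": 0, "ty": 0, "tz": 0, "rx": 0, "ry": 0, "rz": 0}

```text
time: 28.2
tool_pos: [551.3, -143.0, 152.9]
tcp_rot: [3.141, -0.0, 0.845]
contact_force: [0.2, 0.6, -2.4]
grip_width: 15.7
finger_force: 30.0
```

Emit:
carry_out:
  plan:
    - {"tx": 0, "ty": 0, "tz": -15, "rx": 0, "ry": 0, "rz": 0}
    - {"tx": 0, "ty": 0, "tz": -8, "rx": 0, "ry": 0, "rz": 0}
    - {"tx": 0, "ty": 0, "tz": -6, "rx": 0, "ry": 0, "rz": 0}
    - {"tx": 0, "ty": 0, "tz": -6, "rx": 0, "ry": 0, "rz": 0}
    - {"tx": 0, "ty": 0, "tz": 0, "rx": 0, "ry": 0, "rz": 0}

```text
time: 28.7
tool_pos: [550.6, -143.4, 116.5]
tcp_rot: [-3.14, 0.001, 0.843]
contact_force: [0.3, 0.1, -1.1]
grip_width: 15.5
finger_force: 30.0
```

Emit:
carry_out:
  plan:
    - {"tx": 0, "ty": 0, "tz": -8, "rx": 0, "ry": 0, "rz": 0}
    - {"tx": 0, "ty": 0, "tz": -8, "rx": 0, "ry": 0, "rz": 0}
    - {"tx": 0, "ty": 0, "tz": -8, "rx": 0, "ry": 0, "rz": 0}
    - {"tx": 0, "ty": 0, "tz": 0, "rx": 0, "ry": 0, "rz": 0}

```text
time: 29.1
tool_pos: [550.2, -142.8, 91.9]
tcp_rot: [-3.139, 0.001, 0.844]
contact_force: [-0.0, -0.1, -1.7]
grip_width: 15.9
finger_force: 30.0
```

Emit:
carry_out:
  plan:
    - {"tx": 0, "ty": 0, "tz": -7, "rx": 0, "ry": 0, "rz": 0}
    - {"tx": 0, "ty": 0, "tz": -7, "rx": 0, "ry": 0, "rz": 0}
    - {"tx": 0, "ty": 0, "tz": -4, "rx": 0, "ry": 0, "rz": 0}
    - {"tx": 0, "ty": 0, "tz": 0, "rx": 0, "ry": 0, "rz": 0}
    - {"tx": 0, "ty": 0, "tz": 0, "rx": 0, "ry": 0, "rz": 0}

```text
time: 29.6
tool_pos: [551.1, -143.1, 75.4]
tcp_rot: [3.142, 0.0, 0.844]
contact_force: [0.5, -0.2, -1.3]
grip_width: 15.5
finger_force: 30.0
```

Emit:
carry_out:
  plan:
    - {"tx": 0, "ty": 0, "tz": -2, "rx": 0, "ry": 0, "rz": 0}
    - {"tx": 0, "ty": 0, "tz": 0, "rx": 0, "ry": 0, "rz": 0}

```text
time: 29.8
tool_pos: [551.1, -143.1, 73.4]
tcp_rot: [3.141, -0.0, 0.844]
contact_force: [0.5, -0.6, -1.7]
grip_width: 15.3
finger_force: 30.0
```

Emit:
carry_out:
  plan:
    - {"tx": 0, "ty": 0, "tz": -1, "rx": 0, "ry": 0, "rz": 0}
    - {"tx": 0, "ty": 0, "tz": 0, "rx": 0, "ry": 0, "rz": 0}

```text
time: 30.0
tool_pos: [551.0, -143.1, 72.4]
tcp_rot: [3.142, 0.0, 0.844]
contact_force: [0.3, -0.8, -1.6]
grip_width: 15.7
finger_force: 30.0
```

Emit:
carry_out:
  plan:
    - {"tx": 0, "ty": 0, "tz": -1.5, "rx": 0, "ry": 0, "rz": 0}
    - {"tx": 0, "ty": 0, "tz": 0, "rx": 0, "ry": 0, "rz": 0}

```text
time: 30.2
tool_pos: [551.0, -143.1, 70.8]
tcp_rot: [-3.142, 0.0, 0.844]
contact_force: [0.0, 0.4, -1.3]
grip_width: 15.5
finger_force: 30.0
```

Emit:
carry_out:
  plan:
    - {"tx": 0, "ty": 0, "tz": -1, "rx": 0, "ry": 0, "rz": 0}
    - {"tx": 0, "ty": 0, "tz": 0, "rx": 0, "ry": 0, "rz": 0}

```text
time: 30.4
tool_pos: [551.0, -143.0, 70.6]
tcp_rot: [3.141, -0.0, 0.844]
contact_force: [-2.2, 0.9, 5.1]
grip_width: 15.5
finger_force: 30.0
```

Firm contact at the expected height. I'll release, lift and back away toward (360,-340) for a clear final view.

Emit:
carry_out:
  plan:
    - {"tx": 0, "ty": 0, "tz": 0, "rx": 0, "ry": 0, "rz": 0}
    - {"tx": 0, "ty": 0, "tz": 0, "rx": 0, "ry": 0, "rz": 0}
    - {"tx": 0, "ty": 0, "tz": 0, "rx": 0, "ry": 0, "rz": 0}
    - {"tx": 0, "ty": 0, "tz": 0, "rx": 0, "ry": 0, "rz": 0}
    - {"tx": 0, "ty": 0, "tz": 10, "rx": 0, "ry": 0, "rz": 0}
    - {"tx": 0, "ty": 0, "tz": 40, "rx": 0, "ry": 0, "rz": 0}
    - {"tx": 0, "ty": 0, "tz": 40, "rx": 0, "ry": 0, "rz": 0}
    - {"tx": -30, "ty": -30, "tz": 10, "rx": 0, "ry": 0, "rz": 0}
    - {"tx": -30, "ty": -30, "tz": 0, "rx": 0, "ry": 0, "rz": 0}
    - {"tx": -30, "ty": -30, "tz": 0, "rx": 0, "ry": 0, "rz": 0}
    - {"tx": -30, "ty": -30, "tz": 0, "rx": 0, "ry": 0, "rz": 0}
    - {"tx": -30, "ty": -30, "tz": 0, "rx": 0, "ry": 0, "rz": 0}
  gripper: 0.5

```text
time: 31.6
tool_pos: [399.9, -294.2, 170.9]
tcp_rot: [3.14, 0.0, 0.844]
contact_force: [0.7, -1.5, -1.2]
grip_width: 46.1
finger_force: 0.0
```

Emit:
carry_out:
  plan:
    - {"tx": -20, "ty": -30, "tz": 0, "rx": 0, "ry": 0, "rz": 0}
    - {"tx": -20, "ty": -30, "tz": 0, "rx": 0, "ry": 0, "rz": 0}
    - {"tx": 0, "ty": 0, "tz": 0, "rx": 0, "ry": 0, "rz": 0}
    - {"tx": 0, "ty": 0, "tz": 0, "rx": 0, "ry": 0, "rz": 0}

```text
time: 32.0
tool_pos: [360.8, -353.5, 170.4]
tcp_rot: [3.141, -0.0, 0.842]
contact_force: [0.1, 0.2, 0.6]
grip_width: 46.0
finger_force: 0.0
```

```bash
python3 look.py 10 560 0 30 140
```

```text
scene 302 239
top 326 237
[ 361.50863616 -352.41242735  170.24517653] [ 3.14137496e+00 -3.14560718e-04  8.44362899e-01] 45.78855657790468
```

View pics/c10.png

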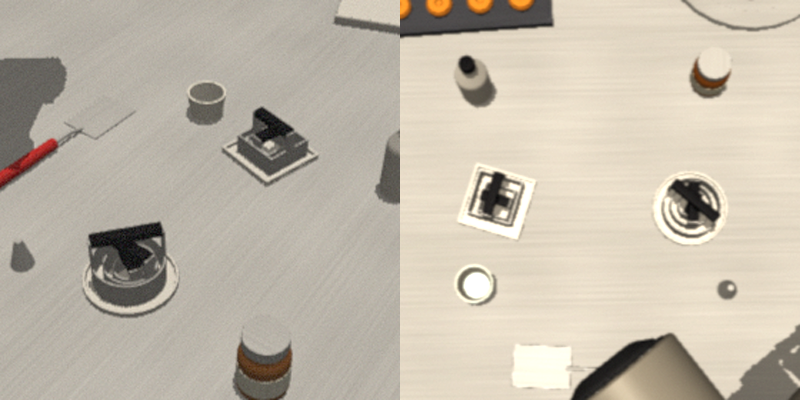

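Both sets are nested flat and centred in their trays, at (690,207) and (495,200) in the top half. The bottle, jar and cup haven't moved.

```bash
python3 -c "
from plant import bot
print(bot.close_job())"
```

```text
the job is handed in; nothing more can be done
None
```

Both cutter sets are nested upright and centred in their trays in the last camera view, the bottle, jar and cup look undisturbed, and the job is handed in (about 32 s used); no verdict was returned.

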